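# Open the dial lock of the reagent lock box

## Robot

A 7-joint arm with a two-finger parallel gripper is mounted at the origin on a cart in front of the work surface, level with it; the furniture and walls round the work are solid. World frame = base frame: x ahead of the robot, y to its left, z up, the work surface at z = 0. Lengths are in m, angles in rad, forces in N, time in s.
With the tool pointing down it reaches from about 0.35 to 0.9 m from the base axis. Payload 19.9 kg.
Tool frame: the origin (TCP) lies at the very end of the fingers, on their centre line; the grasp point (between the pads) lies robot.grasp_offset behind it (robot.grasp_offset is the distance from the TCP to the grasp point, in m); z points along the fingers, y is the line along which they close (so a half turn about z gives the same grasp; the last joint's range is limited). The gripper opens to 85 mm and grips with 20 to 120 N. Pads are 22 mm wide; open, the fingers measure 114 mm over their backs; the gripper's body (76 mm by 85 mm) begins 54 mm behind the grasp point. The pads swing forward as they close: fully open they stand 13 mm farther back than shut.
Start: joints at [1.286, 0.417, -0.01, 1.614, 0.005, 1.111, -0.053], TCP at [0.15, -0.607, 0.231] pointing down, gripper open.
Joint ranges: [-2.81, 2.81], [-0.39, 2.02], [-1.27, 1.25], [0.06, 2.57], [-1.19, 4.33], [0.19, 2], [-2.82, 2.82]. Speed limits (rad/s): [1.89, 1.89, 2.39, 2.39, 3.01, 3.01, 3.01].

## Interface

Orientations are given as a rotation vector (axis times angle).
In Python, from station import robot gives the robot as it stands.
- The arm moves only by the shell command python3 drive.py [FORCE], which reads ROWS from standard input. ROWS is a JSON list of rows, 1 to 12 of them, each of 7 numbers: the finger opening in m, then dx, dy, dz in fractions of the full range, 1 being 1000 mm, then a rotation vector rx, ry, rz in shares of 90 degrees (1.0 is 90 degrees); each row is the pose to reach, as a shift and turn from the pose commanded when the command began, along the tool's axes at that moment; what a row does not reach only later rows make up. A row lasts 1/8 s, in which the tool goes at most 0.0625 m and 0.188 rad, less where a joint would pass 70% of its speed; a pose out of reach is approached as far as the arm can. The fingers move at their own pace and stop on an object; FORCE is the grip in N (left out, the last holds). Time passes only in rows, so rows that do not move let the fingers close. It prints the time, the measured TCP pose, the force, the opening and the grip force at its end. No shift or turn number may pass 1 either way. Input that does not fit is refused with a message, and nothing moves.
- robot.get_state(): the state, without advancing time (a new reading comes with each control period).
- robot.grab_frame(name): name is "scene" or "top" or "wrist"; returns a dict with "img" (420x560x3 uint8, red, green, blue), "camera_matrix" (3x3 intrinsics, pixels), "R" (3x3) and "t" (3): a world point X has camera coordinates R X + t. Camera axes: x right, y down, z forward; pixel columns grow to the right and rows downward; lengths in m; the calibration is good to about 2 mm. A picture is of the moment at which its call begins. There is no depth.
- robot.hand_in(): hands the job in; it is judged then, once.
The state is a dict: "time": time; "q": joint angles; "qvel": joint speeds; "joint_efforts": joint torques, N m; "position": TCP position; "tcp_rot": TCP orientation; "force": force on the tool from outside, world axes, zero at the start; "wrist_torque": the same for the moment, N m; "grip_width": finger opening in m; "grip_force": force on a finger pad.
Only numpy, scipy, OpenCV 4.12 (cv2) and the standard library are available. Lean on these libraries where they do the work, as an engineer would, in place of code of your own. Each camera call takes 0.05 s, during which the arm holds its last target. There are 200 camera calls.

## Task

Unlock the blue lock box: turn the left dial to 3 and the right dial to 7, turning each slowly up to its number and feeling for the spot near it where the lock's gate catches and the dial stops; leave it there and do not force it. Then pull the red bolt tab towards the front of the box until the bolt is fully drawn, and leave it drawn. Do not wrench at the bolt while it is still locked, and do not disturb the bottles, jar, beaker, timer and notebook standing around.

Things in the scene. Friction and masses are not known exactly. Their poses are not given: they have to be found in the camera images.
- lockbox: fixed lock box, blue sides, grey top plate, 180 (x) x 260 (y) x 60 mm high. Origin: centre of its underside; x points from its front (red tab) to its back, y to its left, z up; yaw varies. Dials with black knobs at x 20, y +80 (left) and -80 mm (right); the steel bolt runs along x between them. Inside, a spring pawl rides on a gate wheel under each dial; both must drop in to free the bolt.
- dial_left_grip (a point): on the axis of the left dial's knob, 85 mm above the worktop, where to grip it. The knob is a knurled black cylinder 40 mm across, 65 to 96 mm above the worktop, with a red line on top over number 0. The white skirt under it is 68 mm across, its top 65 mm above the worktop, with ten ticks: 0 is broad and red, 5 broad and blue, numbers rising clockwise seen from above.
- dial_right_grip (a point): the same point of the right dial, which is identical
- dial_left (a joint): dial angle, rad, about the vertical; grows anticlockwise seen from above. Number n stands at the yellow index at n x 0.628 rad. This dial's code is 3 (nominally 1.885 rad); it starts at 0.70 to 1.30 rad: turn it anticlockwise. Before the gate it turns freely (0.03 to 0.06 N m).
- dial_right (a joint): dial angle, rad, about the vertical; grows anticlockwise seen from above. Number n stands at the yellow index at n x 0.628 rad. This dial's code is 7 (nominally 4.398 rad); it starts at 4.98 to 5.58 rad: turn it clockwise. Before the gate it turns freely (0.03 to 0.06 N m).
- index_left (a point): yellow index line on the top plate in front (-x) of the left dial. How the gates feel: at its gate the pawl drops in and stays; from then on the dial has about 0.08 rad of play and then stops, either way, as against a spring of about 4 N m per rad. Gates are worn: each lies anywhere within 0.24 rad either side of its code number, differently every time, and shows only by feel.
- index_right (a point): yellow index line in front (-x) of the right dial. Torque limit of both dials: the pawl breaks at 14 N, 34 mm from the dial's axis, so keep below 0.35 N m about the dial's axis; 0.15 to 0.25 N m against the stop is enough to be sure that the gate has caught.
- bolt (a joint): how far the bolt is drawn, m: 0 locked, grows as its tab moves towards the box's front (the box's -x), to its stop at 0.032. While locked it has 2 to 3 mm of play before a pawl blocks it (do not pull there with more than 20 N); once free it takes 2 to 4 N and stays where it is left.
- bolt_tab (a point): in the red upright pull tab on the bolt, 91 mm above the worktop, in the middle of the tab's length. The tab is 12 mm thick across the box's y, 30 mm long along x, 69 to 105 mm above the worktop: pinch it from above across y.
- reagent_amber: bystander: brown bottle with black cap, 54 mm across, 131 mm tall; origin under its centre
- reagent_clear: bystander: clear bottle with blue cap, 60 mm across, 141 mm tall; origin under its centre
- sample_jar: bystander: clear jar with red lid, 62 mm across, 120 mm tall; origin under its centre
- beaker: bystander: glass beaker, 61 mm across, 70 mm tall; origin under its centre
- timer: bystander: small white timer, 38 x 62 x 58 mm; origin under its centre
- notebook: bystander: green notebook, 210 x 152 x 16 mm; origin under its centre

How it is judged:
On the way, in this order (a step that is already met when the one before it is completed fails the run):
1. both dials turned to their code numbers, with the bolt still shut (value of joint dial_left between 1.565 and 2.205 rad and value of joint dial_right between 4.078 and 4.718 rad and value of joint bolt below 0.008 m), for 0.2 s.
2. the bolt is fully drawn (value of joint bolt above 0.026 m), for 0.2 s.
At the end, for the whole second after the job is handed in: the bolt is drawn at least 26 mm of its 32 mm and at rest, and both dials stand within 0.32 rad of their code numbers (3 on the left, 7 on the right) (value of joint dial_left between 1.565 and 2.205 rad and value of joint dial_right between 4.078 and 4.718 rad and value of joint bolt above 0.026 m and velocity of joint bolt below 0.005 m/s); the robot touches nothing.
It fails at once if a dial is forced against its gate (more than 14 N on the pawl inside, about 0.42 N m at the dial) (contact force between nose_left and dial_left above 14 N or contact force between nose_right and dial_right above 14 N).
It fails at once if the bolt is wrenched against the lock (more than 20 N on a pawl) (contact force between any of tail_left, tail_right and tongue above 20 N).
It fails at once if a bystander is shoved by more than 30 mm or knocked over (distance of any of reagent_amber, reagent_clear, sample_jar, beaker, timer, notebook from where it was at the start of the episode above 0.03 m or angle between any of reagent_amber, reagent_clear, sample_jar, beaker, timer, notebook's own z axis and vertical above 0.5 rad).
It also fails if it takes over 72 s, if anything falls off the work surface, if the arm or the gripper's body presses on something with over 40 N, if the wrist force passes 120 N, or if a joint passes its speed limit or range.

## Working session

There is one attempt and no reset: what is moved stays moved. The work goes in short steps, Python scripts to look and compute and a shell command to move; the robot and the scene stay as the last step left them, time stands still between calls to the robot, and variables do not carry over. Pictures are saved under pics/ and viewed, at most 10 in all, crops included, and the job is handed in when it is done.

```bash
ls; mkdir -p pics; python3 - <<'E'
from station import robot
import cv2,numpy as np
s=robot.get_state(); print({k:np.round(v,3) for k,v in s.items()}, robot.grasp_offset)
for n in("top","scene"):
    f=robot.grab_frame(n); cv2.imwrite(f"pics/{n}0.png",f["img"][:,:,::-1]); np.savez(f"{n}0.npz",**f)
    print(n,f["camera_matrix"],-f["R"].T@f["t"])
E
```

```text
drive.py
pics
station.py
{'time': np.float64(0.0), 'q': array([ 1.286,  0.418, -0.01 ,  1.614,  0.005,  1.111, -0.053]), 'qvel': array([-0.001,  0.003, -0.001,  0.001, -0.   ,  0.001, -0.001]), 'joint_efforts': array([ 0.0000e+00, -8.6444e+01,  6.7900e-01, -4.3490e+01,  1.9000e-02,
        7.0000e-03,  0.0000e+00]), 'position': array([ 0.15 , -0.606,  0.231]), 'tcp_rot': array([-3.117, -0.38 ,  0.   ]), 'force': array([ 0.676,  0.241, -0.871]), 'wrist_torque': array([-0.018,  0.009, -0.058]), 'grip_force': np.float64(0.0), 'grip_width': np.float64(0.085)} 0.0187
top [[428.44978996   0.         277.26697855]
 [  0.         428.44978996 209.78884726]
 [  0.           0.           1.        ]] [0.30603518 0.01789869 1.52266843]
scene [[487.64891586   0.         282.95525133]
 [  0.         487.64891586 221.23268135]
 [  0.           0.           1.        ]] [-0.27247314  0.98453161  1.56243891]
```

View pics/top0.png

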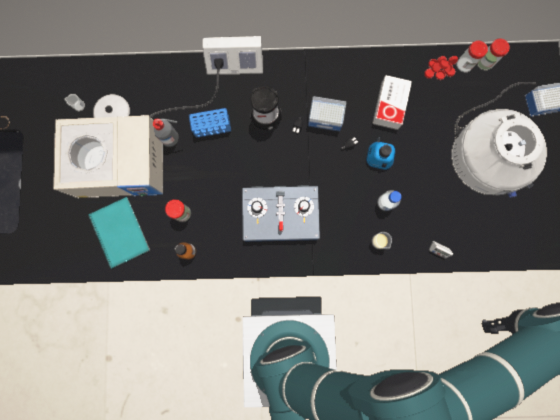

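View pics/scene0.png

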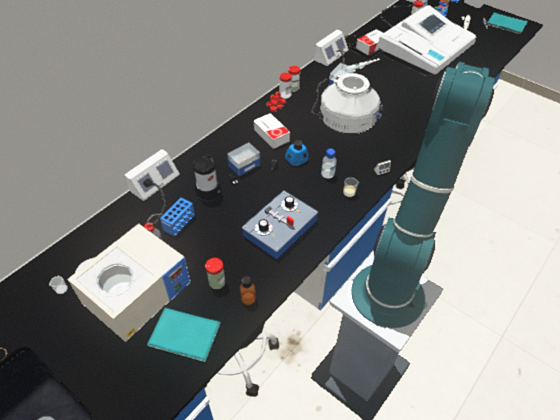

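```bash
cat > h.py <<'E'
from station import robot
import cv2,numpy as np
from scipy.spatial.transform import Rotation as Ro
def ray(f,uv):
    d=f["R"].T@np.linalg.inv(f["camera_matrix"])@[uv[0],uv[1],1]; return -f["R"].T@f["t"],d
def on(f,uv,z):
    c,d=ray(f,uv); return c+d*(z-c[2])/d[2]
def tri(fs,uvs):
    A=0;b=0
    for f,uv in zip(fs,uvs):
        c,d=ray(f,uv); d=d/np.linalg.norm(d); P=np.eye(3)-np.outer(d,d); A=A+P; b=b+P@c
    return np.linalg.solve(A,b)
def go(p,yaw=None):
    "shift in tool axes to bring TCP to p, and turn so that tool x points at world yaw, tool down"
    s=robot.get_state(); R=Ro.from_rotvec(s["tcp_rot"])
    print("t",s["time"].round(2),"at",s["position"].round(4),"shift",R.inv().apply(np.array(p)-s["position"]).round(4))
    if yaw is not None:
        T=Ro.from_euler("z",yaw)*Ro.from_rotvec([np.pi,0,0]); print("turn",(R.inv()*T).as_rotvec().round(4))
E
python3 - <<'E'
from h import *
f=np.load("top0.npz")
for uv in [(257,207),(305,207)]: print(on(f,uv,.096).round(3))
print(on(f,(281,226),.1).round(3),on(f,(186,252),.12).round(3),on(f,(389,200),.14).round(3),on(f,(381,241),.07).round(3))
c=on(f,(281,213),.06)
go([c[0]-.06,c[1],.32],0)
f=robot.grab_frame("wrist");R=Ro.from_rotvec(robot.get_state()["tcp_rot"]).as_matrix()
print("cam in tool",R.T@(-f["R"].T@f["t"]-robot.get_state()["position"]),(f["R"]@R).round(2),f["camera_matrix"][0,0])
E
```

```text
[0.518 0.093 0.096]
[ 0.513 -0.069  0.096]
[0.451 0.014 0.1  ] [0.372 0.326 0.12 ] [ 0.522 -0.341  0.14 ] [ 0.393 -0.323  0.07 ]Traceback (most recent call last):
  File "<stdin>", line 6, in <module>
  File "h.py", line 16, in go
    print("t",s["time"].round(2),"at",s["position"].round(4),"shift",R.inv().apply(np.array(p)-s["position"]).round(4))
              ^^^^^^^^^^^^^^^
AttributeError: 'float' object has no attribute 'round'
```

```bash
sed -i 's/s\["time"\].round(2)/round(s["time"],2)/' h.py; python3 - <<'E'
from h import *
go([.44,.013,.32],0)
f=robot.grab_frame("wrist");R=Ro.from_rotvec(robot.get_state()["tcp_rot"]).as_matrix()
print("cam in tool",R.T@(-f["R"].T@f["t"]-robot.get_state()["position"]),(f["R"]@R).round(2),f["camera_matrix"][0,0])
E
```

```text
t 0.1 at [ 0.1502 -0.6064  0.2307] shift [ 0.4302 -0.5316 -0.0887]
turn [-1.100e-03  2.000e-04  2.428e-01]
cam in tool [ 0.07764205  0.0012161  -0.14237593] [[-0.    1.   -0.  ]
 [-0.95 -0.   -0.3 ]
 [-0.3  -0.    0.95]] 315.47700935903094
```

The rows are not in the units I measure in: turns go in shares of 90 degrees. I convert before sending: 0.243 rad / 1.5708 = 0.1547.

```bash
echo '[[0.085,0.04,-0.04,-0.01,0,0,0.0127],[0.085,0.08,-0.08,-0.02,0,0,0.0255],[0.085,0.12,-0.12,-0.03,0,0,0.0382],[0.085,0.16,-0.16,-0.04,0,0,0.0509],[0.085,0.2,-0.2,-0.04,0,0,0.0637],[0.085,0.24,-0.24,-0.04,0,0,0.0764],[0.085,0.28,-0.28,-0.04,0,0,0.0891],[0.085,0.32,-0.32,-0.04,0,0,0.1019],[0.085,0.36,-0.36,-0.04,0,0,0.1146],[0.085,0.4,-0.4,-0.04,0,0,0.1273],[0.085,0.44,-0.44,-0.04,0,0,0.1401],[0.085,0.48,-0.48,-0.04,0,0,0.1547]]' | python3 drive.py; echo '[[0.085,0.037,-0.03,0,0,0,0],[0.085,0.037,-0.03,0,0,0,0]]' | python3 drive.py; python3 - <<'E'
from h import *
f=robot.grab_frame("wrist"); cv2.imwrite("pics/w1.png",f["img"][:,:,::-1]); np.savez("w1.npz",**f)
go([.53,.013,.27],0)
E
```

```text
time: 1.65
position: [0.5014, -0.0237, 0.2713]
tcp_rot: [3.142, -0.002, 0.0]
force: [0.7, -0.7, -0.5]
grip_width: 0.0852
grip_force: 0.0
time: 1.9
position: [0.539, 0.0074, 0.2707]
tcp_rot: [-3.14, -0.006, 0.001]
force: [0.2, -1.1, -0.4]
grip_width: 0.085
grip_force: 0.0
t 1.95 at [0.5381 0.0057 0.2707] shift [-0.008  -0.0073  0.0007]
turn [-0.0009  0.0011  0.0018]
```

View pics/w1.png

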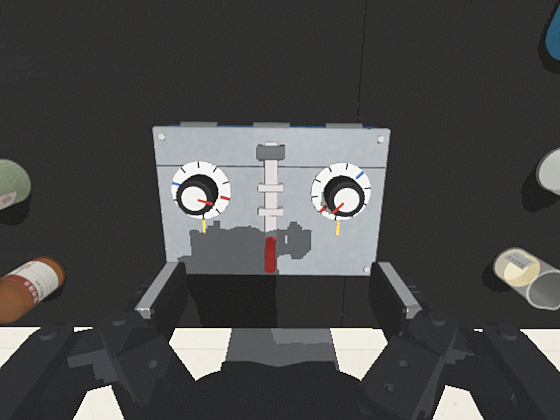

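```bash
echo '[[0.085,0.03,0.05,0,0,0,0],[0.085,0.04,0.1,0,0,0,0],[0.085,0.04,0.1,0,0,0,0],[0.085,0.04,0.1,0,0,0,0]]' | python3 drive.py; cat > m.py <<'E'
from h import *
def meas(f,z=(.065,.06,.105),g=None):
    "white skirt ellipses (outer contour), yellow lines, red tab; rough windows from world guesses"
    im=f["img"]; hsv=cv2.cvtColor(im,cv2.COLOR_RGB2HSV); out={}
    def px(p):
        c=f["R"]@p+f["t"]; c=f["camera_matrix"]@c; return c[:2]/c[2]
    for n,p in g.items():
        u=px(np.array(p)); w=np.zeros(im.shape[:2],np.uint8); cv2.circle(w,tuple(int(a) for a in u),45,255,-1)
        if n[0]=="d": m=cv2.inRange(hsv,(0,0,215),(180,45,255))
        elif n[0]=="i": m=cv2.inRange(hsv,(20,120,100),(35,255,255))
        else: m=cv2.inRange(hsv,(0,150,60),(6,255,255))|cv2.inRange(hsv,(174,150,60),(180,255,255))
        m&=w
        if n[0]=="d": m=cv2.morphologyEx(m,cv2.MORPH_CLOSE,np.ones((5,5)))
        cs=max(cv2.findContours(m,cv2.RETR_EXTERNAL,cv2.CHAIN_APPROX_NONE)[0],key=lambda c:cv2.contourArea(cv2.convexHull(c)))
        if n[0]=="d": e=cv2.fitEllipse(cv2.convexHull(cs)); out[n]=np.array(e[0]); out[n+"size"]=e[1]
        else:
            out[n]=cs.reshape(-1,2).mean(0); out[n+"bb"]=cv2.boundingRect(cs)
    return out
E
python3 - <<'E'
from m import *
f2=robot.grab_frame("wrist"); cv2.imwrite("pics/w2.png",f2["img"][:,:,::-1]); np.savez("w2.npz",**f2)
f1=np.load("w1.npz"); f1={k:f1[k] for k in f1}
g={"dl":on(f1,(200,190),.065),"dr":on(f1,(341,191),.065),"il":on(f1,(204,226),.06),"ir":on(f1,(338,228),.06),"tab":on(f1,(270,252),.09)}
print({k:v.round(3) for k,v in g.items()})
a,b=meas(f1,g=g),meas(f2,g=g)
for k in a: print(k,np.round(a[k],1),np.round(b[k],1), tri((f1,f2),(a[k],b[k])).round(4) if k in g else "")
E
```

```text
time: 2.45
position: [0.5771, -0.0958, 0.2712]
tcp_rot: [-3.142, 0.002, 0.001]
force: [-0.3, 0.5, -0.1]
grip_width: 0.0853
grip_force: 0.0
{'dl': array([0.524, 0.095, 0.065]), 'dr': array([ 0.524, -0.065,  0.065]), 'il': array([0.478, 0.095, 0.06 ]), 'ir': array([ 0.476, -0.066,  0.06 ]), 'tab': array([0.459, 0.015, 0.09 ])}
dl [200.5 189.6] [114.5 220.8] [0.5257 0.0945 0.0669]
dlsize [56.2 60.6] [88.5 90.3] 
dr [340.6 192.5] [249.8 209. ] [ 0.5283 -0.0647  0.0568]
drsize [57.3 62.4] [61.8 86.4] 
il [203.8 226.5] [124. 260.] [0.4763 0.0936 0.0635]
ilbb [203 220   3  14] [124 258   1   5] 
ir [337.3 228.3] [252.5 256.2] [ 0.4755 -0.0652  0.0587]
irbb [336 222   3  14] [252 250   2  13] 
tab [269.8 254.7] [188.4 278.8] [0.4424 0.0168 0.0595]
tabbb [265 238  11  34] [186 267   6  26]
```

View pics/w2.png

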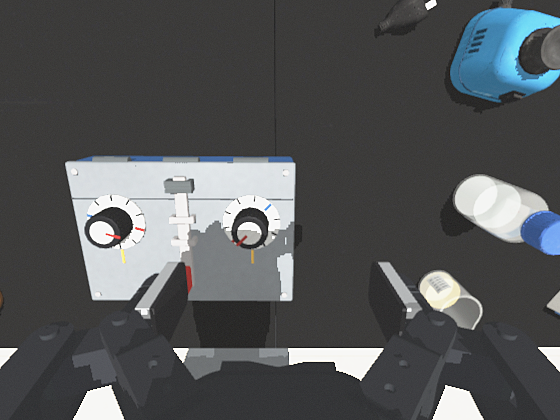

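```bash
echo '[[0.085,0,-0.06,-0.03,0,0,0],[0.085,0,-0.12,-0.05,0,0,0],[0.085,0,-0.18,-0.05,0,0,0],[0.085,0,-0.18,-0.05,0,0,0],[0.085,0,-0.18,-0.05,0,0,0]]' | python3 drive.py; python3 - <<'E'
from m import *
f2=robot.grab_frame("wrist"); cv2.imwrite("pics/w3.png",f2["img"][:,:,::-1]); np.savez("w3.npz",**f2)
f1=np.load("w1.npz"); f1={k:f1[k] for k in f1}
g={"dl":on(f1,(200,190),.065),"dr":on(f1,(341,191),.065),"il":on(f1,(204,226),.06),"ir":on(f1,(338,228),.06),"tab":on(f1,(270,252),.09)}
a,b=meas(f1,g=g),meas(f2,g=g)
for k in a: print(k,np.round(a[k],1),np.round(b[k],1), [x.round(4) for x in (tri((f1,f2),(a[k],b[k])),on(f1,a[k],.065),on(f2,b[k],.065))] if k in g else "")
E
```

```text
time: 3.12
position: [0.5774, 0.0851, 0.3213]
tcp_rot: [3.141, 0.002, -0.0]
force: [0.0, -0.9, -1.0]
grip_width: 0.0849
grip_force: 0.0
dl [200.5 189.6] [269.5 206.7] [array([0.525 , 0.0951, 0.0627]), array([0.5247, 0.0948, 0.065 ]), array([0.5267, 0.0948, 0.065 ])]
dlsize [56.2 60.6] [44.5 52.1] 
dr [340.6 192.5] [389.4 208.8] [array([ 0.5213, -0.0663,  0.0602]), array([ 0.5218, -0.0651,  0.065 ]), array([ 0.5238, -0.0647,  0.065 ])]
drsize [57.3 62.4] [45.9 53.1] 
il [203.8 226.5] [269.6 239.3] [array([0.4777, 0.0953, 0.0603]), array([0.4796, 0.0941, 0.065 ]), array([0.4797, 0.0952, 0.065 ])]
ilbb [203 220   3  14] [269 234   2  12] 
ir [337.3 228.3] [384.7 240.3] [array([ 0.4759, -0.065 ,  0.06  ]), array([ 0.4779, -0.064 ,  0.065 ]), array([ 0.4782, -0.0631,  0.065 ])]
irbb [336 222   3  14] [384 235   3  12] 
tab [269.8 254.7] [329.6 263.7] [array([0.4556, 0.0154, 0.09  ]), array([0.443 , 0.0161, 0.065 ]), array([0.4423, 0.0108, 0.065 ])]
tabbb [265 238  11  34] [324 249  12  30]
```

View pics/w3.png

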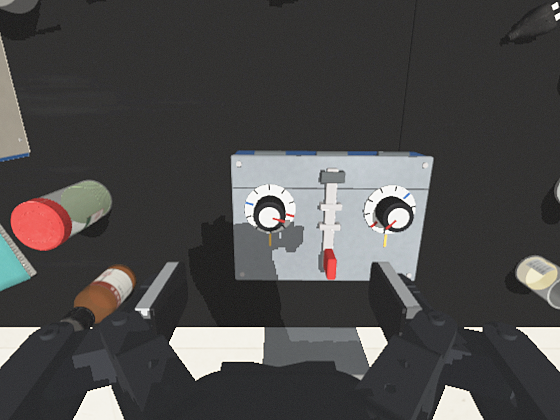

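```bash
python3 - <<'E'
from m import *
go([.5245,.0948,.07],-.015); print(robot.get_state()["q"])
f=np.load("w1.npz"); f={k:f[k] for k in f}; hsv=cv2.cvtColor(f["img"],cv2.COLOR_RGB2HSV)
m=cv2.inRange(hsv,(0,110,80),(8,255,255))|cv2.inRange(hsv,(172,110,80),(180,255,255))
for c,uv in (((.5247,.0948),(200.5,189.6)),((.522,-.065),(340.6,192.5))):
    n,l,st,ce=cv2.connectedComponentsWithStats(m)
    for s,e in zip(st[1:],ce[1:]):
        if np.hypot(*(e-uv))<34:
            p=on(f,e,.065)[:2]-c; print(s[4],e.round(1),np.hypot(*p).round(4),"dial angle",((np.arctan2(p[1],p[0])+.016-np.pi)%(2*np.pi)).round(3))
E
```

```text
t 3.17 at [0.5776 0.0841 0.3212] shift [-0.053  -0.0108  0.2512]
turn [0.0005 0.0002 0.0146]
[ 0.24299112  0.31832038 -0.55888768  1.5917338   0.17445306  1.28194024
 -1.91442403]
24 [224.5 197.7] 0.0285 dial angle 1.248
44 [206.3 202.1] 0.0159 dial angle 0.375
39 [337.  208.4] 0.0196 dial angle 6.153
26 [322.7 208.7] 0.0277 dial angle 5.524
```

In the tool's units: 0.6 rad / 1.5708 = 0.382.

```bash
echo '[[0.07,-0.05,-0.0108,0.05,0,0,0.0955],[0.07,-0.053,-0.0108,0.1,0,0,0.191],[0.07,-0.053,-0.0108,0.15,0,0,0.2865],[0.07,-0.053,-0.0108,0.18,0,0,0.382],[0.07,-0.053,-0.0108,0.18,0,0,0.382],[0.07,-0.053,-0.0108,0.18,0,0,0.382]]' | python3 drive.py; python3 - <<'E'
from h import *
go([.5245,.0948,.07]); s=robot.get_state(); print(s["q"].round(3),s["wrist_torque"].round(3),s["force"].round(2))
E
```

```text
time: 3.92
position: [0.5255, 0.0951, 0.1426]
tcp_rot: [-3.002, 0.924, -0.002]
force: [-0.1, -0.4, 0.1]
grip_width: 0.07
grip_force: 0.0
t 3.92 at [0.5255 0.0951 0.1426] shift [-0.0007  0.0009  0.0726]
[ 0.126  0.396 -0.442  1.911  0.216  0.88  -2.593] [ 0.001 -0.025 -0.013] [-0.13 -0.38  0.07]
```

```bash
echo '[[0.07,-0.0007,0.0009,0.04,0,0,0],[0.07,-0.0007,0.0009,0.072,0,0,0],[0.07,-0.0007,0.0009,0.072,0,0,0],[0.07,-0.0007,0.0009,0.072,0,0,0],[0.035,-0.0007,0.0009,0.072,0,0,0],[0.035,-0.0007,0.0009,0.072,0,0,0],[0.035,-0.0007,0.0009,0.072,0,0,0],[0.035,-0.0007,0.0009,0.072,0,0,0]]' | python3 drive.py 30; python3 - <<'E'
from h import *
go([.5245,.0948,.07]); s=robot.get_state(); print(s["q"].round(3),s["wrist_torque"].round(3),s["force"].round(2))
E
```

```text
time: 4.92
position: [0.5243, 0.095, 0.0705]
tcp_rot: [-3.001, 0.929, -0.002]
force: [-3.0, -2.4, 16.1]
grip_width: 0.0391
grip_force: 28.4
t 4.92 at [0.5243 0.095  0.0705] shift [0.0003 0.     0.0005]
[ 0.089  0.502 -0.402  1.956  0.285  0.737 -2.653] [-0.642  0.921  0.001] [-3.03 -2.38 16.07]
```

In the tool's units: -0.25 rad / 1.5708 = -0.1592.

```bash
echo '[[0.035,0,0,-0.001,0,0,0],[0.035,0,0,-0.002,0,0,-0.0255],[0.035,0,0,-0.002,0,0,-0.0509],[0.035,0,0,-0.002,0,0,-0.0764],[0.035,0,0,-0.002,0,0,-0.1019],[0.035,0,0,-0.002,0,0,-0.1273],[0.035,0,0,-0.002,0,0,-0.1592],[0.035,0,0,-0.002,0,0,-0.1592]]' | python3 drive.py; cat > st.py <<'E'
from h import *
s=robot.get_state(); R=Ro.from_rotvec(s["tcp_rot"]).as_matrix()
print("t",round(s["time"],2),"yaw",np.arctan2(R[1,0],R[0,0]).round(4),"pos",s["position"].round(4),"F",s["force"].round(2),"M",s["wrist_torque"].round(3),"q7",s["q"][6].round(2),"w",round(s["grip_width"],4),"g",round(s["grip_force"],1))
E
python3 st.py
```

```text
time: 5.92
position: [0.5243, 0.0953, 0.0709]
tcp_rot: [-3.093, 0.545, -0.001]
force: [10.5, 1.8, -20.7]
grip_width: 0.0388
grip_force: 34.8
t 5.92 yaw -0.3489 pos [0.5243 0.0953 0.0709] F [ 10.49   1.8  -20.73] M [ 0.512 -2.329 -0.092] q7 -2.44 w 0.0388 g 34.8
```

In the tool's units: -0.12 rad / 1.5708 = -0.0764.

```bash
echo '[[0.035,0.0005,-0.0002,0.001,0,0,-0.0191],[0.035,0.0005,-0.0002,0.001,0,0,-0.0382],[0.035,0.0005,-0.0002,0.001,0,0,-0.0573],[0.035,0.0005,-0.0002,0.001,0,0,-0.0764],[0.035,0.0005,-0.0002,0.001,0,0,-0.0764]]' | python3 drive.py; python3 st.py
```

```text
time: 6.55
position: [0.5245, 0.0955, 0.0707]
tcp_rot: [-3.121, 0.358, -0.001]
force: [-0.2, 2.1, 6.1]
grip_width: 0.0389
grip_force: 37.4
t 6.55 yaw -0.2284 pos [0.5245 0.0955 0.0707] F [-0.17  2.13  6.07] M [ 0.483  0.178 -0.042] q7 -2.33 w 0.0389 g 37.4
```

In the tool's units: -0.05 rad / 1.5708 = -0.0318.

```bash
echo '[[0.035,0,0,0,0,0,-0.0191],[0.035,0,0,0,0,0,-0.0318],[0.035,0,0,0,0,0,-0.0318]]' | python3 drive.py>/dev/null; python3 st.py
```

```text
t 6.92 yaw -0.1785 pos [0.5245 0.0956 0.0707] F [-0.52  2.73  5.69] M [ 0.508  0.136 -0.005] q7 -2.29 w 0.039 g 37.3
```

In the tool's units: -0.05 rad / 1.5708 = -0.0318.

```bash
echo '[[0.035,0,0,0,0,0,-0.0191],[0.035,0,0,0,0,0,-0.0318],[0.035,0,0,0,0,0,-0.0318]]' | python3 drive.py>/dev/null; python3 st.py
```

```text
t 7.3 yaw -0.1285 pos [0.5245 0.0957 0.0707] F [-0.94  2.87  5.6 ] M [ 0.564  0.112 -0.038] q7 -2.25 w 0.0387 g 37.3
```

In the tool's units: -0.03 rad / 1.5708 = -0.0191.

```bash
echo '[[0.035,0,0,0,0,0,-0.0127],[0.035,0,0,0,0,0,-0.0191],[0.035,0,0,0,0,0,-0.0191]]' | python3 drive.py>/dev/null; python3 st.py
```

```text
t 7.67 yaw -0.0985 pos [0.5245 0.0957 0.0707] F [-0.19  2.96  5.87] M [0.645 0.071 0.048] q7 -2.22 w 0.0389 g 37.3
```

In the tool's units: -0.04 rad / 1.5708 = -0.0255.

```bash
echo '[[0.035,0,0,0,0,0,-0.0127],[0.035,0,0,0,0,0,-0.0255],[0.035,0,0,0,0,0,-0.0255]]' | python3 drive.py>/dev/null; python3 st.py
```

```text
t 8.05 yaw -0.0584 pos [0.5246 0.0957 0.0707] F [-0.28  2.69  5.3 ] M [ 0.66   0.131 -0.001] q7 -2.19 w 0.0389 g 37.3
```

In the tool's units: -0.04 rad / 1.5708 = -0.0255.

```bash
echo '[[0.035,0,0,0,0,0,-0.0127],[0.035,0,0,0,0,0,-0.0255],[0.035,0,0,0,0,0,-0.0255]]' | python3 drive.py>/dev/null; python3 st.py
```

```text
t 8.43 yaw -0.0183 pos [0.5245 0.0958 0.0707] F [-0.62  3.88  5.02] M [ 0.883  0.109 -0.061] q7 -2.16 w 0.0386 g 37.3
```

In the tool's units: -0.04 rad / 1.5708 = -0.0255.

```bash
echo '[[0.035,0,0,0,0,0,-0.0127],[0.035,0,0,0,0,0,-0.0255],[0.035,0,0,0,0,0,-0.0255]]' | python3 drive.py>/dev/null; python3 st.py
```

```text
t 8.8 yaw 0.0216 pos [0.5245 0.0959 0.0707] F [-0.38  4.89  5.03] M [ 0.964  0.058 -0.203] q7 -2.12 w 0.0387 g 37.3
```

In the tool's units: -0.03 rad / 1.5708 = -0.0191.

```bash
echo '[[0.035,0,0,0,0,0,-0.0127],[0.035,0,0,0,0,0,-0.0191],[0.035,0,0,0,0,0,-0.0191]]' | python3 drive.py>/dev/null; python3 st.py
```

```text
t 9.18 yaw 0.0513 pos [0.5245 0.0959 0.0707] F [0.62 5.67 5.18] M [ 1.031  0.123 -0.243] q7 -2.1 w 0.0386 g 37.3
```

```bash
for i in 1 2 3; do echo '[[0.035,0,0,0,0,0,0]]' | python3 drive.py>/dev/null; python3 st.py; done
```

```text
t 9.3 yaw 0.0512 pos [0.5245 0.0959 0.0707] F [-0.05  5.54  5.43] M [ 1.054  0.083 -0.294] q7 -2.1 w 0.0387 g 37.3
t 9.43 yaw 0.0511 pos [0.5245 0.0959 0.0707] F [-0.08  4.9   5.28] M [ 1.01   0.086 -0.248] q7 -2.1 w 0.0388 g 37.3
t 9.55 yaw 0.0512 pos [0.5245 0.0959 0.0707] F [-0.71  5.33  5.37] M [ 1.022  0.074 -0.247] q7 -2.1 w 0.0387 g 37.3
```

In the tool's units: 0.06 rad / 1.5708 = 0.0382.

```bash
echo '[[0.035,0,0,0,0,0,0.0191],[0.035,0,0,0,0,0,0.0382],[0.035,0,0,0,0,0,0.0382],[0.07,0,0,0,0,0,0.0382],[0.07,0,0,0,0,0,0.0382],[0.07,0,0,0,0,0,0.0382],[0.07,0,0,-0.04,0,0,0.0382],[0.07,0,0,-0.09,0,0,0.0382]]' | python3 drive.py; python3 st.py; echo '[[0.07,0,0.05,0,0,0,-0.1019],[0.07,0,0.1,0,0,0,-0.2037],[0.07,0,0.15,0,0,0,-0.3056],[0.07,0,0.161,0,0,0,-0.4074],[0.07,0,0.161,0,0,0,-0.5093],[0.07,0,0.161,0,0,0,-0.6048],[0.07,0,0.161,0,0,0,-0.6048]]' | python3 drive.py; python3 st.py; python3 - <<'E'
from h import *
go([.522,-.065,.071])
f=robot.grab_frame("wrist"); cv2.imwrite("pics/w4.png",f["img"][:,:,::-1])
E
```

```text
time: 10.55
position: [0.5236, 0.095, 0.1607]
tcp_rot: [-3.141, 0.016, 0.004]
force: [0.7, -0.4, 1.0]
grip_width: 0.0703
grip_force: 0.0
t 10.55 yaw -0.0099 pos [0.5236 0.095  0.1607] F [ 0.74 -0.39  0.97] M [-0.01  -0.048 -0.051] q7 -2.06 w 0.0703 g 0.0
time: 11.42
position: [0.5225, -0.0661, 0.1601]
tcp_rot: [-2.801, -1.421, 0.0]
force: [-0.0, -0.3, -0.4]
grip_width: 0.0702
grip_force: 0.0
t 11.43 yaw 0.9388 pos [ 0.5225 -0.0661  0.1601] F [-0.04 -0.28 -0.37] M [-0.027  0.033 -0.031] q7 -0.88 w 0.0702 g 0.0
t 11.43 at [ 0.5225 -0.0661  0.1601] shift [ 0.0006 -0.001   0.0891]
```

View pics/w4.png

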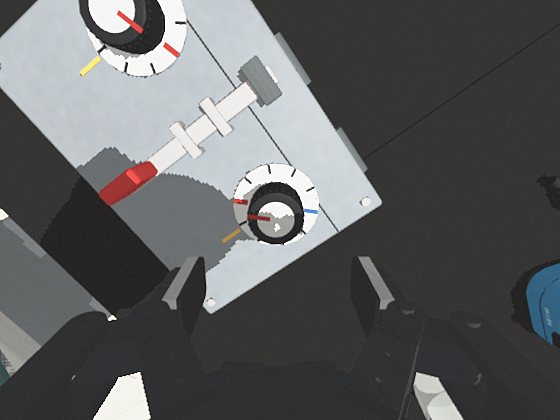

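Left dial (top) now shows the third tick at its index; right dial knob centre about (276,220), well between the fingers.

```bash
echo '[[0.07,0.0006,-0.001,0.045,0,0,0],[0.07,0.0006,-0.001,0.088,0,0,0],[0.07,0.0006,-0.001,0.088,0,0,0],[0.07,0.0006,-0.001,0.088,0,0,0],[0.035,0.0006,-0.001,0.088,0,0,0],[0.035,0.0006,-0.001,0.088,0,0,0],[0.035,0.0006,-0.001,0.088,0,0,0],[0.035,0.0006,-0.001,0.088,0,0,0]]' | python3 drive.py 30 >/dev/null; python3 st.py
```

```text
t 12.47 yaw 0.9399 pos [ 0.5219 -0.0642  0.0737] F [-12.14   3.76  22.29] M [ 0.965  2.739 -0.024] q7 -0.98 w 0.0392 g 27.6
```

In the tool's units: 0.06 rad / 1.5708 = 0.0382.

```bash
echo '[[0.035,-0.0002,-0.0006,-0.0012,0,0,0],[0.035,-0.0002,-0.0006,-0.0012,0,0,0.0382],[0.035,-0.0002,-0.0006,-0.0012,0,0,0.0764],[0.035,-0.0002,-0.0006,-0.0012,0,0,0.1146],[0.035,-0.0002,-0.0006,-0.0012,0,0,0.1146]]' | python3 drive.py >/dev/null; python3 st.py
```

```text
t 13.1 yaw 0.7603 pos [ 0.5217 -0.0642  0.0739] F [-1.07  4.18  0.58] M [0.94  0.234 0.061] q7 -1.13 w 0.0388 g 34.2
```

In the tool's units: 0.5 rad / 1.5708 = 0.3183.

```bash
echo '[[0.035,0,0,0,0,0,0.0382],[0.035,0,0,0,0,0,0.0764],[0.035,0,0,0,0,0,0.1146],[0.035,0,0,0,0,0,0.1528],[0.035,0,0,0,0,0,0.191],[0.035,0,0,0,0,0,0.2292],[0.035,0,0,0,0,0,0.2674],[0.035,0,0,0,0,0,0.3056],[0.035,0,0,0,0,0,0.3183],[0.035,0,0,0,0,0,0.3183]]' | python3 drive.py >/dev/null; python3 st.py
```

```text
t 14.35 yaw 0.2616 pos [ 0.5217 -0.0642  0.0739] F [-2.58  5.21  4.4 ] M [1.223 0.459 0.106] q7 -1.56 w 0.0389 g 34.7
```

In the tool's units: 0.12 rad / 1.5708 = 0.0764.

```bash
echo '[[0.035,0,0,0,0,0,0.0191],[0.035,0,0,0,0,0,0.0382],[0.035,0,0,0,0,0,0.0573],[0.035,0,0,0,0,0,0.0764],[0.035,0,0,0,0,0,0.0764]]' | python3 drive.py>/dev/null; python3 st.py
```

```text
t 14.97 yaw 0.1415 pos [ 0.5217 -0.0642  0.0739] F [-2.48  4.43  5.56] M [1.236 0.428 0.029] q7 -1.66 w 0.0389 g 34.8
```

In the tool's units: 0.05 rad / 1.5708 = 0.0318.

```bash
echo '[[0.035,0,0,0,0,0,0.0191],[0.035,0,0,0,0,0,0.0318],[0.035,0,0,0,0,0,0.0318]]' | python3 drive.py>/dev/null; python3 st.py
```

```text
t 15.35 yaw 0.0917 pos [ 0.5217 -0.0642  0.0739] F [-1.85  6.    3.99] M [1.198 0.459 0.013] q7 -1.71 w 0.0387 g 34.8
```

In the tool's units: 0.04 rad / 1.5708 = 0.0255.

```bash
echo '[[0.035,0,0,0,0,0,0.0127],[0.035,0,0,0,0,0,0.0255],[0.035,0,0,0,0,0,0.0255]]' | python3 drive.py>/dev/null; python3 st.py
```

```text
t 15.72 yaw 0.0516 pos [ 0.5217 -0.0642  0.0739] F [-2.3   5.34  4.22] M [1.198 0.469 0.078] q7 -1.74 w 0.0385 g 34.8
```

Dial about 4.64 now; going on in small steps.

In the tool's units: 0.04 rad / 1.5708 = 0.0255.

```bash
echo '[[0.035,0,0,0,0,0,0.0127],[0.035,0,0,0,0,0,0.0255],[0.035,0,0,0,0,0,0.0255]]' | python3 drive.py>/dev/null; python3 st.py
```

```text
t 16.1 yaw 0.0117 pos [ 0.5217 -0.0642  0.0739] F [-2.9   5.16  4.96] M [1.2   0.475 0.055] q7 -1.77 w 0.0391 g 34.8
```

In the tool's units: 0.03 rad / 1.5708 = 0.0191.

```bash
echo '[[0.035,0,0,0,0,0,0.0127],[0.035,0,0,0,0,0,0.0191],[0.035,0,0,0,0,0,0.0191]]' | python3 drive.py>/dev/null; python3 st.py
```

```text
t 16.48 yaw -0.0182 pos [ 0.5217 -0.0642  0.0739] F [-2.05  6.06  4.82] M [1.291 0.454 0.081] q7 -1.8 w 0.0391 g 34.8
```

In the tool's units: 0.04 rad / 1.5708 = 0.0255.

```bash
echo '[[0.035,0,0,0,0,0,0.0127],[0.035,0,0,0,0,0,0.0255],[0.035,0,0,0,0,0,0.0255]]' | python3 drive.py>/dev/null; python3 st.py
```

```text
t 16.85 yaw -0.0583 pos [ 0.5217 -0.0641  0.0739] F [-1.48  5.6   5.04] M [ 1.188  0.471 -0.052] q7 -1.83 w 0.0385 g 34.8
```

In the tool's units: 0.03 rad / 1.5708 = 0.0191.

```bash
echo '[[0.035,0,0,0,0,0,0.0127],[0.035,0,0,0,0,0,0.0191],[0.035,0,0,0,0,0,0.0191]]' | python3 drive.py>/dev/null; python3 st.py
```

```text
t 17.23 yaw -0.0881 pos [ 0.5217 -0.0642  0.0739] F [-1.9   5.52  5.21] M [1.307 0.484 0.051] q7 -1.86 w 0.0386 g 34.8
```

In the tool's units: 0.04 rad / 1.5708 = 0.0255.

```bash
echo '[[0.035,0,0,0,0,0,0.0127],[0.035,0,0,0,0,0,0.0255],[0.035,0,0,0,0,0,0.0255]]' | python3 drive.py>/dev/null; python3 st.py
```

```text
t 17.6 yaw -0.1283 pos [ 0.5217 -0.0642  0.0739] F [-1.29  6.27  4.85] M [1.263 0.462 0.042] q7 -1.89 w 0.0386 g 34.8
```

In the tool's units: 0.02 rad / 1.5708 = 0.0127.

```bash
echo '[[0.035,0,0,0,0,0,0.0127],[0.035,0,0,0,0,0,0.0127]]' | python3 drive.py>/dev/null; python3 st.py
```

```text
t 17.85 yaw -0.1484 pos [ 0.5217 -0.0641  0.0739] F [-1.94  4.82  4.99] M [1.282 0.425 0.02 ] q7 -1.91 w 0.0389 g 34.8
```

In the tool's units: 0.04 rad / 1.5708 = 0.0255.

```bash
echo '[[0.035,0,0,0,0,0,0.0127],[0.035,0,0,0,0,0,0.0255],[0.035,0,0,0,0,0,0.0255]]' | python3 drive.py>/dev/null; python3 st.py
```

```text
t 18.23 yaw -0.1884 pos [ 0.5217 -0.0642  0.0739] F [-1.13  6.54  4.74] M [1.243 0.432 0.065] q7 -1.95 w 0.0389 g 34.8
```

In the tool's units: 0.02 rad / 1.5708 = 0.0127.

```bash
echo '[[0.035,0,0,0,0,0,0.0127],[0.035,0,0,0,0,0,0.0127]]' | python3 drive.py>/dev/null; python3 st.py
```

```text
t 18.48 yaw -0.2084 pos [ 0.5217 -0.0642  0.0739] F [-2.03  4.95  3.76] M [1.211 0.428 0.067] q7 -1.96 w 0.039 g 34.8
```

Dial about 4.38.

In the tool's units: 0.04 rad / 1.5708 = 0.0255.

```bash
echo '[[0.035,0,0,0,0,0,0.0127],[0.035,0,0,0,0,0,0.0255],[0.035,0,0,0,0,0,0.0255]]' | python3 drive.py>/dev/null; python3 st.py
```

```text
t 18.85 yaw -0.2484 pos [ 0.5217 -0.0642  0.0739] F [-2.01  3.85  5.11] M [ 1.28   0.402 -0.026] q7 -2.0 w 0.0388 g 34.7
```

In the tool's units: 0.02 rad / 1.5708 = 0.0127.

```bash
echo '[[0.035,0,0,0,0,0,0.0127],[0.035,0,0,0,0,0,0.0127]]' | python3 drive.py>/dev/null; python3 st.py
```

```text
t 19.1 yaw -0.2683 pos [ 0.5217 -0.0641  0.0739] F [-1.73  5.12  4.43] M [ 1.34   0.402 -0.034] q7 -2.02 w 0.039 g 34.7
```

In the tool's units: 0.04 rad / 1.5708 = 0.0255.

```bash
echo '[[0.035,0,0,0,0,0,0.0127],[0.035,0,0,0,0,0,0.0255],[0.035,0,0,0,0,0,0.0255]]' | python3 drive.py>/dev/null; python3 st.py
```

```text
t 19.48 yaw -0.3084 pos [ 0.5218 -0.0641  0.0739] F [-2.48  5.22  5.39] M [1.19  0.401 0.062] q7 -2.05 w 0.0384 g 34.8
```

In the tool's units: 0.02 rad / 1.5708 = 0.0127.

```bash
echo '[[0.035,0,0,0,0,0,0.0127],[0.035,0,0,0,0,0,0.0127]]' | python3 drive.py>/dev/null; python3 st.py
```

```text
t 19.73 yaw -0.3282 pos [ 0.5218 -0.0641  0.0739] F [-2.09  5.4   4.56] M [1.242 0.428 0.06 ] q7 -2.07 w 0.0393 g 34.8
```

In the tool's units: 0.04 rad / 1.5708 = 0.0255.

```bash
echo '[[0.035,0,0,0,0,0,0.0127],[0.035,0,0,0,0,0,0.0255],[0.035,0,0,0,0,0,0.0255]]' | python3 drive.py>/dev/null; python3 st.py
```

```text
t 20.1 yaw -0.368 pos [ 0.5218 -0.0641  0.0739] F [-1.92  4.89  5.04] M [1.178 0.418 0.186] q7 -2.1 w 0.039 g 34.8
```

In the tool's units: 0.02 rad / 1.5708 = 0.0127.

```bash
echo '[[0.035,0,0,0,0,0,0.0127],[0.035,0,0,0,0,0,0.0127]]' | python3 drive.py>/dev/null; python3 st.py
```

```text
t 20.35 yaw -0.3878 pos [ 0.5217 -0.0641  0.0739] F [-1.37  5.35  5.65] M [1.174 0.44  0.277] q7 -2.12 w 0.0389 g 34.8
```

```bash
for i in 1 2; do echo '[[0.035,0,0,0,0,0,0]]' | python3 drive.py>/dev/null; python3 st.py; done
```

```text
t 20.48 yaw -0.3876 pos [ 0.5218 -0.0641  0.0739] F [-3.19  5.01  5.29] M [1.195 0.391 0.37 ] q7 -2.12 w 0.0384 g 34.8
t 20.6 yaw -0.3876 pos [ 0.5217 -0.0641  0.0739] F [-2.6   6.2   5.87] M [1.208 0.393 0.326] q7 -2.12 w 0.0388 g 34.8
```

In the tool's units: -0.03 rad / 1.5708 = -0.0191.

```bash
echo '[[0.035,0,0,0,0,0,-0.0191],[0.035,0,0,0,0,0,-0.0382],[0.035,0,0,0,0,0,-0.0637],[0.035,0,0,0,0,0,-0.0637]]' | python3 drive.py >/dev/null; python3 st.py; echo '[[0.07,0,0,0,0,0,0],[0.07,0,0,0,0,0,0],[0.07,0,0,0,0,0,0],[0.07,0,0,-0.05,0,0,0],[0.07,0,0,-0.1,0,0,-0.0637],[0.07,0,0,-0.15,0,0,-0.1273],[0.07,0,0,-0.18,0,0,-0.1719],[0.07,0,0,-0.18,0,0,-0.1719],[0.07,0,0,-0.18,0,0,-0.1719]]' | python3 drive.py>/dev/null; python3 st.py;  python3 - <<'E'
from m import *
f=robot.grab_frame("wrist"); cv2.imwrite("pics/w5.png",f["img"][:,:,::-1]); np.savez("w5.npz",**f)
F=[{k:v for k,v in np.load(n+".npz").items()} for n in("w1","w3","w5")]
g={"tab":np.array([.456,.0155,.09])}
M=[meas(x,g=g) for x in F]; uv=[a["tab"] for a in M]; print([a["tabbb"] for a in M])
for c in((0,1),(1,2),(0,2),(0,1,2)): print(tri([F[i] for i in c],[uv[i] for i in c]).round(4))
go([.455,.0155,.15],-.015)
E
```

```text
t 21.1 yaw -0.2874 pos [ 0.5218 -0.0641  0.0739] F [-1.45  6.02  5.2 ] M [1.306 0.422 0.024] q7 -2.03 w 0.0392 g 34.8
t 22.23 yaw -0.0211 pos [ 0.5212 -0.0648  0.2528] F [-0.19 -0.83 -0.62] M [-0.01   0.022  0.007] q7 -1.65 w 0.0699 g 0.0
[(265, 238, 11, 34), (324, 249, 12, 30), (194, 231, 19, 36)]
[0.4556 0.0154 0.09  ]
[0.4549 0.0149 0.0872]
[0.4538 0.0155 0.085 ]
[0.4547 0.0151 0.0873]
t 22.27 at [ 0.5211 -0.0647  0.2525] shift [-0.0676 -0.0788  0.1026]
turn [-0.0002  0.0015 -0.0059]
```

View pics/w5.png

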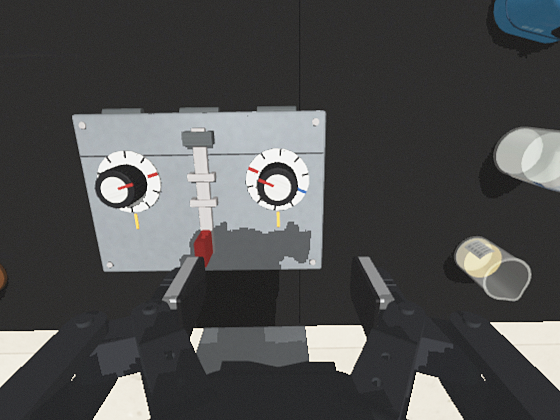

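```bash
echo '[[0.05,-0.035,-0.04,0.03,0,0,0],[0.05,-0.0705,-0.0788,0.06,0,0,0],[0.05,-0.0705,-0.0788,0.1,0,0,0],[0.05,-0.0705,-0.0788,0.1,0,0,0],[0.05,-0.0705,-0.0788,0.1,0,0,0]]' | python3 drive.py>/dev/null; python3 st.py; python3 - <<'E'
from h import *
go([.452,.0152,.075],-.015)
E
```

```text
t 22.9 yaw -0.0208 pos [0.4533 0.0155 0.1542] F [0.96 0.89 0.7 ] M [-0.002 -0.052 -0.008] q7 -1.86 w 0.0497 g 0.0
t 22.9 at [0.4533 0.0155 0.1542] shift [-0.0012  0.0003  0.0792]
turn [-0.0005 -0.     -0.0058]
```

```bash
echo '[[0.05,-0.0012,0.0003,0.04,0,0,0],[0.05,-0.0012,0.0003,0.078,0,0,0],[0.05,-0.0012,0.0003,0.078,0,0,0],[0.05,-0.0012,0.0003,0.078,0,0,0],[0.005,-0.0012,0.0003,0.078,0,0,0],[0.005,-0.0012,0.0003,0.078,0,0,0],[0.005,-0.0012,0.0003,0.078,0,0,0],[0.005,-0.0012,0.0003,0.078,0,0,0],[0.005,-0.0012,0.0003,0.078,0,0,0]]' | python3 drive.py 30 >/dev/null; python3 st.py
```

```text
t 24.02 yaw -0.0189 pos [0.452  0.0162 0.0764] F [-3.38  6.19 13.  ] M [1.15  0.649 0.406] q7 -1.97 w 0.0115 g 31.5
```

```bash
echo '[[0.005,-0.001,0.0003,-0.0005,0,0,0],[0.005,-0.002,0.0003,-0.0005,0,0,0],[0.005,-0.002,0.0003,-0.0005,0,0,0]]' | python3 drive.py >/dev/null; python3 st.py
```

```text
t 24.4 yaw -0.0188 pos [0.45   0.0162 0.0766] F [1.1  7.55 0.7 ] M [ 1.562 -0.222  0.323] q7 -1.97 w 0.0115 g 29.9
```

```bash
echo '[[0.005,-0.0005,0,0,0,0,0],[0.005,-0.001,0,0,0,0,0]]' | python3 drive.py >/dev/null; python3 st.py
```

```text
t 24.65 yaw -0.0188 pos [0.4491 0.0162 0.0766] F [ 3.33  7.19 -1.28] M [ 1.505 -0.442  0.364] q7 -1.97 w 0.0118 g 29.9
```

```bash
echo '[[0.005,-0.0005,0,0,0,0,0],[0.005,-0.0005,0,0,0,0,0]]' | python3 drive.py >/dev/null; python3 st.py
```

```text
t 24.9 yaw -0.0188 pos [0.4486 0.0162 0.0766] F [ 2.05  8.81 -0.92] M [ 1.548 -0.307  0.369] q7 -1.97 w 0.0113 g 29.9
```

```bash
echo '[[0.005,-0.0003,0,0,0,0,0],[0.005,-0.0005,0,0,0,0,0]]' | python3 drive.py >/dev/null; python3 st.py
```

```text
t 25.15 yaw -0.0188 pos [0.4482 0.0162 0.0766] F [ 2.54  7.03 -1.35] M [ 1.506 -0.458  0.33 ] q7 -1.97 w 0.0117 g 29.9
```

```bash
echo '[[0.005,-0.0005,0,0,0,0,0],[0.005,-0.001,0,0,0,0,0]]' | python3 drive.py >/dev/null; python3 st.py
```

```text
t 25.4 yaw -0.0187 pos [0.4472 0.0163 0.0766] F [ 2.36  7.35 -1.34] M [ 1.49  -0.409  0.307] q7 -1.97 w 0.0118 g 29.9
```

```bash
echo '[[0.005,-0.0005,0,0,0,0,0],[0.005,-0.001,0,0,0,0,0]]' | python3 drive.py >/dev/null; python3 st.py
```

```text
t 25.65 yaw -0.0188 pos [0.4462 0.0162 0.0766] F [ 3.02  7.88 -1.11] M [ 1.432 -0.452  0.39 ] q7 -1.97 w 0.0114 g 29.9
```

```bash
echo '[[0.005,-0.003,0,0,0,0,0],[0.005,-0.006,0,0,0,0,0],[0.005,-0.01,0,0,0,0,0],[0.005,-0.014,0,0,0,0,0],[0.005,-0.018,0,0,0,0,0],[0.005,-0.021,0,0,0,0,0],[0.005,-0.024,0,0,0,0,0],[0.005,-0.024,0,0,0,0,0]]' | python3 drive.py >/dev/null; python3 st.py
```

```text
t 26.65 yaw -0.019 pos [0.4218 0.0164 0.0766] F [-1.54  5.33  2.84] M [1.198 0.272 0.286] q7 -1.97 w 0.0117 g 30.3
```

```bash
echo '[[0.005,-0.0005,0,0,0,0,0],[0.005,-0.001,0,0,0,0,0],[0.005,-0.001,0,0,0,0,0]]' | python3 drive.py >/dev/null; python3 st.py
```

```text
t 27.02 yaw -0.0191 pos [0.4211 0.0164 0.0766] F [1.76 5.98 0.86] M [ 1.108 -0.323  0.355] q7 -1.97 w 0.0114 g 29.9
```

```bash
echo '[[0.05,0,0,0,0,0,0],[0.05,0,0,0,0,0,0],[0.05,0,0,0,0,0,0],[0.05,0,0,-0.04,0,0,0],[0.05,0.01,0,-0.09,0,0,0],[0.05,0.05,0,-0.14,0,0,0],[0.05,0.1,0,-0.18,0,0,0],[0.05,0.1,0,-0.18,0,0,0],[0.05,0.1,0,-0.18,0,0,0]]' | python3 drive.py >/dev/null; python3 st.py; python3 - <<'E'
from m import *
f=robot.grab_frame("wrist"); cv2.imwrite("pics/w6.png",f["img"][:,:,::-1])
a=meas(f,g={"tab":np.array([.424,.0155,.09])}); print(a, on(f,a["tab"],.0873))
E
```

```text
t 28.15 yaw -0.02 pos [0.5198 0.0137 0.2553] F [-0.4  -0.44 -0.4 ] M [-0.041  0.063  0.004] q7 -1.82 w 0.0499 g 0.0
{'tab': array([276.84090909, 270.94318182]), 'tabbb': (271, 252, 12, 38)} [0.42275705 0.01578095 0.0873    ]
```

View pics/w6.png

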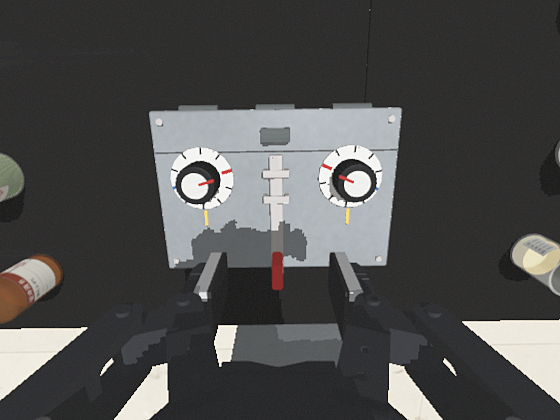

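The picture shows the red tab at (277,271). It measures x 0.423, so it has moved 32 mm to the front from 0.455. The bolt end has left its keeper, both dials are still at their gates, and the arm is clear.

```bash
python3 -c "
from station import robot
print(robot.hand_in())"
```

```text
the job is handed in; nothing more can be done
None
```

I turned both dials until their gates caught and drew the bolt about 31 mm of its 32 mm, leaving it there with the arm clear; the job is handed in at about 28 s, but no verdict came back.

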